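# Lids back on the storage jars

### The job

The storage jars and their wooden lids are washed and dry. Take the pile of lids apart and close every jar with the lid of its own size, knob up and fully down so that the disc lies flat on the rim; leave the jars standing where they are.

Things in the scene. Friction and masses are not known exactly. Their poses are not given: they have to be found in the camera images.
- jar_s: smallest of four open round storage jars, slate-grey stoneware with a bare clay foot, 62 mm across outside, 50 mm high, mouth 52 mm wide, wall 5 mm, standing loose and empty on the worktop. Origin: centre of its underside; z up along its axis. Its lid is lid_s; closed, the lid's origin lies 29 mm above this origin. A tall cabinet bounds the worktop on the left (y > 0.38, x > 0.35).
- jar_m: second smallest of four open round storage jars, slate-grey stoneware with a bare clay foot, 79 mm across outside, 58 mm high, mouth 69 mm wide, wall 5 mm, standing loose and empty on the worktop. Origin: centre of its underside; z up along its axis. Its lid is lid_m; closed, the lid's origin lies 37 mm above this origin.
- jar_l: second largest of four open round storage jars, slate-grey stoneware with a bare clay foot, 96 mm across outside, 66 mm high, mouth 86 mm wide, wall 5 mm, standing loose and empty on the worktop. Origin: centre of its underside; z up along its axis. Its lid is lid_l; closed, the lid's origin lies 45 mm above this origin.
- jar_xl: largest of four open round storage jars, slate-grey stoneware with a bare clay foot, 113 mm across outside, 74 mm high, mouth 103 mm wide, wall 5 mm, standing loose and empty on the worktop. Origin: centre of its underside; z up along its axis. Its lid is lid_xl; closed, the lid's origin lies 53 mm above this origin.
- lid_xl: largest of four wooden lids, bottom of the pile. Hollow skirt 21 mm high, 93 mm across, tapering to 87 at its foot (5 mm slack all round in jar_xl), under a flat disc 117 mm across, 8 mm thick; round knob on top 22 mm across, 18 mm high, to lift it by. Each skirt stands on the disc below, over its knob, 29 mm from lid to lid. Origin: centre of the skirt's underside, z up. 170 g
- lid_l: second largest of four wooden lids, second in the pile from below. Hollow skirt 21 mm high, 76 mm across, tapering to 70 at its foot (5 mm slack all round in jar_l), under a flat disc 100 mm across, 8 mm thick; round knob on top 22 mm across, 18 mm high, to lift it by. Each skirt stands on the disc below, over its knob, 29 mm from lid to lid. Origin: centre of the skirt's underside, z up. 120 g
- lid_m: second smallest of four wooden lids, third in the pile from below. Hollow skirt 21 mm high, 59 mm across, tapering to 53 at its foot (5 mm slack all round in jar_m), under a flat disc 83 mm across, 8 mm thick; round knob on top 22 mm across, 18 mm high, to lift it by. Each skirt stands on the disc below, over its knob, 29 mm from lid to lid. Origin: centre of the skirt's underside, z up. 80 g
- lid_s: smallest of four wooden lids, on top of the pile. Hollow skirt 21 mm high, 42 mm across, tapering to 36 at its foot (5 mm slack all round in jar_s), under a flat disc 66 mm across, 8 mm thick; round knob on top 22 mm across, 18 mm high, to lift it by. Each skirt stands on the disc below, over its knob, 29 mm from lid to lid. Origin: centre of the skirt's underside, z up. 50 g

How it is judged:
By the outcome, as a careful person would: the job done as asked, in the order asked, and still so for the second after the job is handed in, with the robot touching nothing.
It also fails if it takes over 136 s, if anything falls off the work surface, if the arm or the gripper's body presses on something with over 40 N, if the wrist force passes 120 N, or if a joint passes its speed limit or range.

### The arm

A 6-joint arm with a two-finger parallel gripper is mounted at the origin on a cart in front of the work surface, level with it; the furniture and walls round the work are solid. World frame = base frame: x ahead of the robot, y to its left, z up, the work surface at z = 0. Lengths are in m, angles in rad, forces in N, time in s.
With the tool pointing down it reaches from about 0.25 to 0.775 m from the base axis. Payload 4 kg.
Tool frame: the origin (TCP) lies between the finger pads; the fingertips stand 14 mm ahead of it and the grasp point (between the pads) lies 5 mm behind it (nose_length is the distance from the TCP to the fingertips, in m); z points along the fingers, y is the line along which they close (so a half turn about z gives the same grasp; the last joint's range is limited). The gripper opens to 94 mm and grips with 3 to 60 N. Pads are 16 mm wide; open, the fingers measure 119 mm over their backs; the gripper's body (75 mm by 177 mm) begins 78 mm behind the grasp point.
Start: joints at [-0.103, 0.087, 1.371, -0, 1.684, -0.103], TCP at [0.55, -0, 0.22] pointing down, gripper open.
Joint ranges: [-3.1, 3.1], [-0.76, 2.03], [0.27, 2.55], [-1.08, 4.22], [0.17, 2.65], [-2.57, 2.57]. Speed limits (rad/s): [2.79, 2.79, 3.14, 3.14, 3.14, 3.14].

### API

Orientations are given as [roll, pitch, yaw] about the fixed x, y, z axes, in that order (R = Rz(yaw) Ry(pitch) Rx(roll)).
In Python, from bench import * gives the robot as it stands.
- The arm moves only by the tool move_arm, never from a script. Its argument "steps" is one flat list of numbers, 7 for each row, row after row: the turn, a rotation vector about the world's x, y, z in rad, then the shift along the world's x, y, z in m, then the opening, from 0 (shut) to 1 (fully open). A call has 1 to 12 rows; each row is the pose to reach, as a shift and turn from the pose commanded when the call began; what a row does not reach only later rows make up. A row lasts 1/10 s, in which the tool goes at most 50 mm and 8.59 degrees, less where a joint would pass 70% of its speed; a pose out of reach is approached as far as the arm can. A call with a gripper value outside its range is refused whole. The fingers move at their own pace and stop on an object; the grip force is fixed at half the most. Time passes only in rows, so rows that repeat a pose let the fingers close. It gives the time, the measured TCP pose, the force, the opening and the grip force at its end, in the units of the state.
- get_obs(): the state, without advancing time (a new reading comes with each control period).
- snapshot(name): name is "scene" or "side" or "wrist"; returns (picture, depth): 400x640x3 uint8, red, green, blue; 400x640 float32, m along the optical axis (not along the pixel's ray), 0 where there is no reading.
- camera_model(name): a dict with "fx", "fy", "cx", "cy" (pixels), "rvec" (rotation vector, rad) and "tvec" (3), from world to camera coordinates, as OpenCV has them. Camera axes: x right, y down, z forward; pixel columns grow to the right and rows downward; lengths in m; the calibration is good to about 2 mm. A picture is of the moment at which its call begins: read the wrist's pose just before it. camera_model takes no time and is no camera call; for the wrist camera it gives the pose at the moment of the call.
- close_job(): hands the job in; it is judged then, once.
Trained networks look in the newest picture that a camera, given by its name, has taken for a name from the list of things; names that differ only in an ending like _2 or _b are one class to them, and where a whole thing is asked for, a point or a joint stands for the part that bears it (a point fixed in the world has none). Each returns a list of dicts, best first, with "score" (0 to 1); they miss things now and then, are a little off and sometimes report something else, mostly with a low value. They report only what shows in the picture. A call takes as long as a camera call.
- silhouettes(camera, target): "pixels" (400x640 bool, what is visible of it) and "uv" ([column, row] in pixels, amid what is visible of it).
- spot_point(camera, target): "uv" ([column, row] in pixels: a listed point, or the origin of a listed thing).
The state is a dict: "time": time; "joint_positions": joint angles; "qvel": joint speeds; "joint_torque": joint torques, N m; "tool_pos": TCP position; "ee_rot": TCP orientation; "wrist_force": force on the tool from outside, world axes, zero at the start; "wrist_torque": the same for the moment, N m; "width": finger opening in m; "finger_force": force on a finger pad.
Only numpy, scipy, OpenCV 4.12 (cv2) and the standard library are available. Lean on these libraries where they do the work, as an engineer would, in place of code of your own. Each camera call takes 0.05 s, during which the arm holds its last target. There are 200 camera calls.

## Working session

There is one attempt and no reset: what is moved stays moved. The work goes in short steps, Python scripts to look and compute and a tool call to move; the robot and the scene stay as the last step left them, time stands still between calls to the robot, and variables do not carry over. Pictures are saved under pics/ and viewed, at most 14 in all, crops included, and the job is handed in when it is done.

Besides the shell and the picture viewer there is one more tool, called after "Request:" in YAML: its name, and indented under it one key for each argument. move_arm: Moves the arm, as the interface text tells. Its arguments: {"type":"object","properties":{"steps":{"type":"array"}},"required":["steps"]}

```bash
mkdir -p pics
python3 - <<'E'
from bench import *
import cv2
o=get_obs();print(o['time'],o['tool_pos'],o['ee_rot'],o['width'])
a,_=snapshot('scene');b,_=snapshot('side')
cv2.imwrite('pics/a.png',cv2.cvtColor(a,cv2.COLOR_RGB2BGR));cv2.imwrite('pics/b.png',cv2.cvtColor(b,cv2.COLOR_RGB2BGR))
for c in('scene','side','wrist'):print(c,camera_model(c))
E
```

```text
0.0 [5.49493452e-01 3.36533220e-05 2.18349955e-01] [-3.13949501e+00 -1.96177277e-04  1.57076701e+00] 0.09414735494060766
scene {'fx': 439.4145509102958, 'fy': 439.4145509102958, 'cx': 324.23815807471215, 'cy': 193.51447989971643, 'rvec': array([ 1.91135677, -0.61603956,  0.41852616]), 'tvec': array([-0.38808605,  0.21513565,  0.61226184])}
side {'fx': 362.4019429733291, 'fy': 362.4019429733291, 'cx': 314.6260497696721, 'cy': 194.69018632943514, 'rvec': array([ 2.46173961, -0.52357876,  0.19054272]), 'tvec': array([-0.47068523,  0.22215316,  0.76145433])}
wrist {'fx': 324.38185423407344, 'fy': 324.38185423407344, 'cx': 323.6223519371606, 'cy': 198.86885441952947, 'rvec': array([-2.87235616e+00,  7.76817958e-05,  4.10989935e-03]), 'tvec': array([-0.54901198, -0.02801893,  0.39139489])}
```

View pics/a.png

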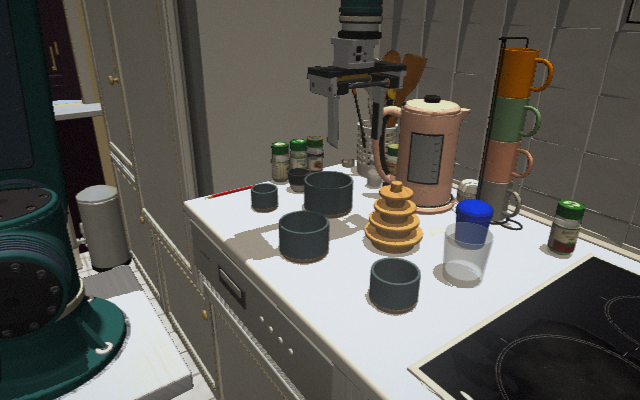

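View pics/b.png

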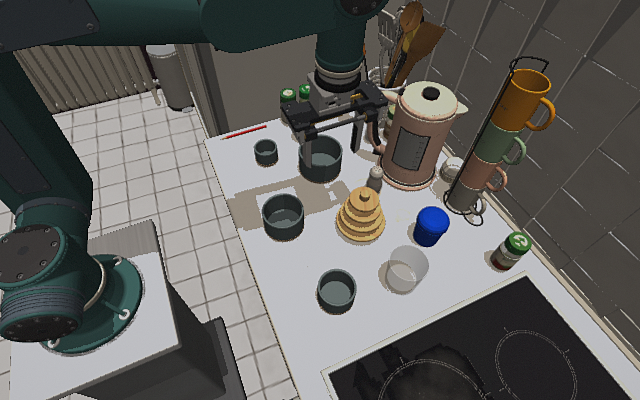

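```bash
cat > h.py <<'E'
from bench import *
import cv2, numpy as np
from scipy.optimize import least_squares
def world(cam,d,m=None):
    c=camera_model(cam);R=cv2.Rodrigues(c['rvec'])[0]
    v,u=np.mgrid[:400,:640];P=np.dstack([(u-c['cx'])/c['fx']*d,(v-c['cy'])/c['fy']*d,d])
    W=(P-c['tvec'])@R
    return W if m is None else W[m&(d>0)]
def fit(P,r=None):
    f=lambda p:np.hypot(P[:,0]-p[0],P[:,1]-p[1])-(p[2] if r is None else r)
    x0=[*((P.max(0)+P.min(0))/2)[:2]]+([.04] if r is None else [])
    s=least_squares(f,x0,loss='soft_l1',f_scale=.001);return s.x.round(4),np.abs(s.fun).mean().round(4)
def show(cam,name):
    a,d=snapshot(cam);cv2.imwrite(f'pics/{name}.png',cv2.cvtColor(a,cv2.COLOR_RGB2BGR));return a,d
E
python3 - <<'E'
from h import *
H=dict(jar_s=.05,jar_m=.058,jar_l=.066,jar_xl=.074)
R=dict(jar_s=.031,jar_m=.0395,jar_l=.048,jar_xl=.0565)
for cam in('scene','side'):
    a,d=snapshot(cam);W=world(cam,d)
    np.save(cam+'.npy',W)
    for n in list(H)+['lid_s','lid_m','lid_l','lid_xl']:
        s=silhouettes(cam,n)
        for q in s[:2]:
            P=W[q['pixels']&(d>0)];z=np.percentile(P[:,2],98)
            print(cam,n,round(q['score'],2),np.round(q['uv']),len(P),'ztop',z.round(4),np.percentile(P,[2,98],axis=0).round(3).tolist())
            if n in H:
                T=P[(P[:,2]>z-.004)&(P[:,2]<z+.004)];print('   rim',*fit(T),len(T),'outer',)
E
```

```text
scene jar_s 0.71 [263. 200.] 698 ztop 0.0497 [[0.443, 0.196, 0.003], [0.499, 0.255, 0.05]]
   rim [0.4731 0.2262 0.0285] 0.0015 125 outer
scene jar_s 0.69 [392. 285.] 2451 ztop 0.0575 [[0.433, -0.241, 0.005], [0.508, -0.167, 0.057]]
   rim [ 0.4714 -0.2027  0.0367] 0.0013 390 outer
scene jar_m 0.71 [263. 200.] 698 ztop 0.0497 [[0.443, 0.196, 0.003], [0.499, 0.255, 0.05]]
   rim [0.4731 0.2262 0.0285] 0.0015 125 outer
scene jar_m 0.69 [392. 285.] 2451 ztop 0.0575 [[0.433, -0.241, 0.005], [0.508, -0.167, 0.057]]
   rim [ 0.4714 -0.2027  0.0367] 0.0013 390 outer
scene jar_l 0.71 [263. 200.] 698 ztop 0.0497 [[0.443, 0.196, 0.003], [0.499, 0.255, 0.05]]
   rim [0.4731 0.2262 0.0285] 0.0015 125 outer
scene jar_l 0.69 [392. 285.] 2451 ztop 0.0575 [[0.433, -0.241, 0.005], [0.508, -0.167, 0.057]]
   rim [ 0.4714 -0.2027  0.0367] 0.0013 390 outer
scene jar_xl 0.84 [329. 194.] 2048 ztop 0.0733 [[0.537, 0.082, 0.005], [0.645, 0.193, 0.073]]
   rim [0.5922 0.138  0.0538] 0.0014 231 outer
scene lid_s 0.97 [392. 212.] 639 ztop 0.0867 [[0.561, -0.106, 0.059], [0.635, -0.035, 0.087]]
scene lid_s 0.84
[... 1477 characters left out ...]
 0.075]]
   rim [0.5925 0.1383 0.0536] 0.0013 161 outer
side lid_s 0.87 [364. 201.] 607 ztop 0.134 [[0.572, -0.096, 0.11], [0.631, -0.038, 0.134]]
side lid_s 0.69 [360. 213.] 470 ztop 0.0888 [[0.562, -0.106, 0.057], [0.635, -0.038, 0.089]]
side lid_m 0.87 [364. 201.] 607 ztop 0.134 [[0.572, -0.096, 0.11], [0.631, -0.038, 0.134]]
side lid_m 0.69 [360. 213.] 470 ztop 0.0888 [[0.562, -0.106, 0.057], [0.635, -0.038, 0.089]]
side lid_l 0.87 [364. 201.] 607 ztop 0.134 [[0.572, -0.096, 0.11], [0.631, -0.038, 0.134]]
side lid_l 0.69 [360. 213.] 470 ztop 0.0888 [[0.562, -0.106, 0.057], [0.635, -0.038, 0.089]]
side lid_xl 0.71 [357. 232.] 490 ztop 0.0315 [[0.549, -0.122, 0.025], [0.649, -0.03, 0.032]]
```

Run:
```python
from h import *
for cam in('scene','side'):
    W=np.load(cam+'.npy').reshape(-1,3);b=-.001 if cam=='scene' else .001
    near=W[np.hypot(W[:,0]-.6,W[:,1]+.07)<.075]
    k=near[(near[:,2]>.12+b)&(near[:,2]<.14)];print(cam,'knob',*fit(k,.0105),len(k),'top',np.percentile(k[:,2],95))
    for zt,r in((.116,.033),(.087,.0415),(.058,.05),(.029,.0585)):
        t=near[(near[:,2]<zt-.0015+b)&(near[:,2]>zt-.0065+b)]
        c=fit(t,r)[0]; rr=np.hypot(*(t[:,:2]-c).T); t=t[np.abs(rr-r)<.004]
        print(zt,*fit(t,r),len(t))
    for n,(x,y) in dict(s=(.473,.226),m=(.472,-.2025),l=(.4387,.0088),xl=(.5923,.138),pile=(.6,-.07)).items():
        for z0 in (.08,.15):
            q=W[(W[:,2]>z0)&(W[:,2]<.3)&(np.hypot(W[:,0]-x,W[:,1]-y)<.16)]
            if len(q):
                # min distance per 30deg sector
                an=(np.degrees(np.arctan2(q[:,1]-y,q[:,0]-x))//30).astype(int);d=np.hypot(q[:,0]-x,q[:,1]-y)
                print(n,z0,{int(s)*30:round(float(np.percentile(d[an==s],2)),3) for s in np.unique(an) if (an==s).sum()>10})
```

```text
scene knob [ 0.6028 -0.0649] 0.0017 105 top 0.13278123461205132
0.116 [ 0.6031 -0.0643] 0.001 93
0.087 [ 0.6023 -0.0649] 0.0009 107
0.058 [ 0.604  -0.0642] 0.0009 136
0.029 [ 0.6056 -0.0637] 0.0009 131
s 0.08 {30: 0.141, 60: 0.153, 90: 0.153}
s 0.15 {60: 0.153, 90: 0.153}
m 0.08 {-30: 0.109, 0: 0.116, 30: 0.147}
l 0.08 {-60: 0.142, -30: 0.051}
l 0.15 {-30: 0.051}
xl 0.08 {-90: 0.129, -30: 0.123}
xl 0.15 {-90: 0.129, -30: 0.125}
pile 0.08 {-180: 0.005, -150: 0.004, -120: 0.005, -90: 0.005, -60: 0.007, -30: 0.01, 0: 0.008, 60: 0.011, 90: 0.017, 120: 0.01, 150: 0.006}
pile 0.15 {60: 0.058, 90: 0.059, 120: 0.116, 150: 0.118}
side knob [ 0.6026 -0.0648] 0.0026 90 top 0.1343226180569415
0.116 [ 0.6041 -0.0627] 0.0018 111
0.087 [ 0.6082 -0.0589] 0.0022 90
0.058 [ 0.6086 -0.0591] 0.0019 89
0.029 [ 0.6086 -0.0584] 0.002 91
s 0.08 {30: 0.142, 60: 0.154, 90: 0.154}
s 0.15 {60: 0.154, 90: 0.153}
m 0.08 {-30: 0.11, 0: 0.116, 30: 0.147}
l 0.08 {-60: 0.142, -30: 0.052}
l 0.15 {-30: 0.052}
xl 0.08 {-90: 0.131, -60: 0.141, -30: 0.124}
xl 0.15 {-90: 0.131, -30: 0.145}
pile 0.08 {-180: 0.004, -150: 0.004, -120: 0.005, -90: 0.006, -60: 0.008, -30: 0.009, 0: 0.006, 30: 0.011, 60: 0.008, 90: 0.01, 120: 0.011, 150: 0.007}
pile 0.15 {60: 0.059, 90: 0.06, 120: 0.116, 150: 0.119}
```

Request:
move_arm:
  steps: [0, 0, 0, 0.02, -0.025, 0.01, 0.5, 0, 0, 0, 0.053, -0.065, 0.02, 0.5, 0, 0, 0, 0.053, -0.065, 0.02, 0.5, 0, 0, 0, 0.053, -0.065, 0.02, 0.5]

```text
time: 1.4
tool_pos: [0.6034, -0.0659, 0.2389]
ee_rot: [-3.141, -0.0, 1.569]
wrist_force: [-0.3, 0.6, -0.3]
width: 0.0652
finger_force: 0.0
```

```bash
cat >> h.py <<'E'
def look(ztop,x,y,rad=.014,rk=.0105):
    o=get_obs();c=o['tool_pos'];print(o['time'],c,o['width'],o['wrist_force'].round(1) if hasattr(o['wrist_force'],'round') else o['wrist_force'])
    for cam in ('scene','side','wrist'):
        a,d=snapshot(cam);W=world(cam,d).reshape(-1,3)
        k=W[(np.hypot(W[:,0]-x,W[:,1]-y)<rad)&(W[:,2]>ztop-.012)&(W[:,2]<ztop+.006)]
        if len(k)<20: print(cam,len(k));continue
        zt=np.median(k[k[:,2]>np.percentile(k[:,2],90)-.003][:,2]);t=k[k[:,2]>zt-.003]
        print(cam,len(k),'fit',*fit(k,rk),'top z',zt.round(4),'mid',((np.percentile(t,1,axis=0)+np.percentile(t,99,axis=0))/2)[:2].round(4))
E
python3 - <<'E'
from h import *
look(.134,.603,-.065); show('wrist','w1')
E
```

```text
1.4 [ 0.60336878 -0.06587027  0.23885982] 0.06524310166500162 [-0.3  0.6 -0.3]
scene 86 fit [ 0.6026 -0.065 ] 0.0021 top z 0.132 mid [ 0.6013 -0.0668]
side 90 fit [ 0.6025 -0.0647] 0.0026 top z 0.1335 mid [ 0.6017 -0.0656]
wrist 498 fit [ 0.6027 -0.0649] 0.0031 top z 0.1329 mid [ 0.6027 -0.0643]
```

View pics/w1.png

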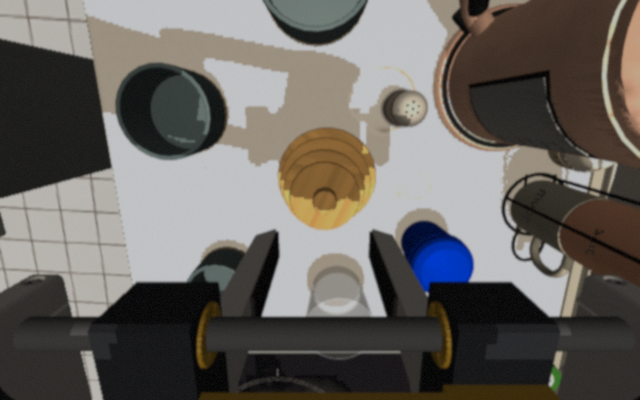

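Request:
move_arm:
  steps: [0, 0, 0, -0.0005, 0.001, -0.045, 0.5, 0, 0, 0, -0.0005, 0.001, -0.085, 0.5, 0, 0, 0, -0.0005, 0.001, -0.107, 0.5, 0, 0, 0, -0.0005, 0.001, -0.107, 0.5, 0, 0, 0, -0.0005, 0.001, -0.107, 0, 0, 0, 0, -0.0005, 0.001, -0.107, 0, 0, 0, 0, -0.0005, 0.001, -0.107, 0, 0, 0, 0, -0.0005, 0.001, -0.107, 0, 0, 0, 0, -0.0005, 0.001, -0.107, 0, 0, 0, 0, -0.0005, 0.001, -0.107, 0]

```text
time: 2.6
tool_pos: [0.6028, -0.0641, 0.133]
ee_rot: [3.141, 0.0, 1.571]
wrist_force: [0.4, 1.1, 2.4]
width: 0.0215
finger_force: 30.0
```

Request:
move_arm:
  steps: [0, 0, 0, 0, 0, 0.025, 0, 0, 0, 0, 0, 0, 0.055, 0, 0, 0, 0, -0.016, 0.036, 0.06, 0, 0, 0, 0, -0.033, 0.073, 0.06, 0, 0, 0, 0, -0.049, 0.109, 0.06, 0, 0, 0, 0, -0.065, 0.146, 0.06, 0, 0, 0, 0, -0.082, 0.182, 0.06, 0, 0, 0, 0, -0.098, 0.219, 0.06, 0, 0, 0, 0, -0.114, 0.255, 0.06, 0, 0, 0, 0, -0.13, 0.291, 0.06, 0, 0, 0, 0, -0.13, 0.291, 0.06, 0, 0, 0, 0, -0.13, 0.291, 0.06, 0]

```text
time: 3.8
tool_pos: [0.4722, 0.2274, 0.1923]
ee_rot: [3.142, 0.001, 1.573]
wrist_force: [-0.0, 0.5, -0.6]
width: 0.0212
finger_force: 30.0
```

```bash
cat >> h.py <<'E'
def ring(x,y,z0,z1,r,tol=.004,cams=('scene','side'),off=True):
    for cam in cams:
        a,d=snapshot(cam);W=world(cam,d).reshape(-1,3)
        b={'scene':-.001,'side':.0005}.get(cam,0)*off
        t=W[(np.abs(np.hypot(W[:,0]-x,W[:,1]-y)-r)<.01)&(W[:,2]>z0+b)&(W[:,2]<z1+b)]
        for _ in range(4):
            if len(t)<10:break
            c=fit(t,r)[0];t2=t[np.abs(np.hypot(*(t[:,:2]-c).T)-r)<tol]
            t=t2
        print(cam,len(t),fit(t,r) if len(t)>9 else '')
E
python3 - <<'E'
from h import *
o=get_obs();print(o['time'],o['tool_pos'],o['width'])
x,y,z=o['tool_pos']
print('lid');ring(x,y,z-.0225,z-.0185,.033)
show('scene','c1')
print('jar');ring(.473,.2265,.02,.046,.031)
E
```

```text
3.8 [0.47215068 0.22740357 0.19229366] 0.021208886170613363
lid
scene 57 (array([0.4726, 0.2267]), np.float64(0.0011))
side 68 (array([0.4733, 0.2266]), np.float64(0.0016))
jar
scene 295 (array([0.4738, 0.2283]), np.float64(0.0012))
side 181 (array([0.4733, 0.2279]), np.float64(0.0014))
```

View pics/c1.png

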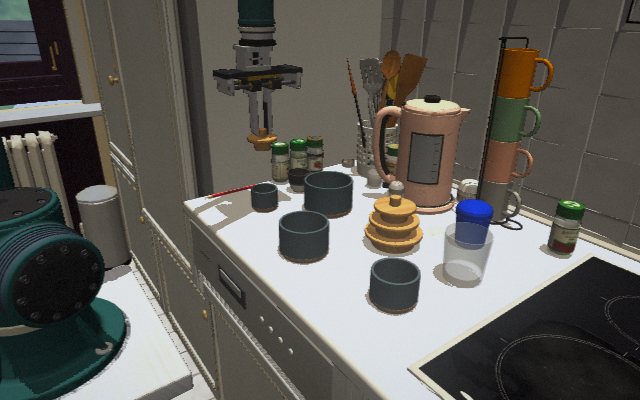

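Request:
move_arm:
  steps: [0, 0, 0, 0.0005, 0.001, -0.04, 0, 0, 0, 0, 0.0005, 0.001, -0.08, 0, 0, 0, 0, 0.0005, 0.001, -0.095, 0, 0, 0, 0, 0.0005, 0.001, -0.105, 0, 0, 0, 0, 0.0005, 0.001, -0.112, 0, 0, 0, 0, 0.0005, 0.001, -0.116, 0, 0, 0, 0, 0.0005, 0.001, -0.116, 0]

```text
time: 4.75
tool_pos: [0.4735, 0.228, 0.077]
ee_rot: [3.141, -0.0, 1.57]
wrist_force: [0.0, 0.2, -0.9]
width: 0.0211
finger_force: 30.0
```

Request:
move_arm:
  steps: [0, 0, 0, 0, 0, -0.0025, 0, 0, 0, 0, 0, 0, -0.0025, 0, 0, 0, 0, 0, 0, -0.0025, 0.5, 0, 0, 0, 0, 0, -0.0025, 0.5, 0, 0, 0, 0, 0, -0.0025, 0.5, 0, 0, 0, 0, 0, -0.0025, 0.5, 0, 0, 0, 0, 0, 0.01, 0.5, 0, 0, 0, 0, 0, 0.055, 0.5, 0, 0, 0, 0, 0, 0.1, 0.5, 0, 0, 0, 0.016, -0.037, 0.12, 0.5, 0, 0, 0, 0.032, -0.073, 0.13, 0.5]

```text
time: 5.85
tool_pos: [0.5066, 0.1553, 0.2115]
ee_rot: [3.134, -0.001, 1.574]
wrist_force: [0.1, -0.4, -0.5]
width: 0.0466
finger_force: 0.0
```

Request:
move_arm:
  steps: [0, 0, 0, 0.016, -0.036, 0, 0.5, 0, 0, 0, 0.032, -0.073, 0, 0.5, 0, 0, 0, 0.048, -0.11, 0, 0.5, 0, 0, 0, 0.064, -0.146, 0, 0.5, 0, 0, 0, 0.08, -0.183, 0, 0.5, 0, 0, 0, 0.097, -0.22, 0, 0.5, 0, 0, 0, 0.097, -0.22, 0, 0.5, 0, 0, 0, 0.097, -0.22, 0, 0.5]

```text
time: 6.65
tool_pos: [0.6021, -0.0656, 0.2068]
ee_rot: [-3.141, -0.001, 1.569]
wrist_force: [0.5, 0.5, 0.4]
width: 0.0469
finger_force: 0.0
```

Run:
```python
from h import *
look(.105,.603,-.065)
print('next disc');ring(.603,-.065,.0805,.0855,.0415)
for cam in('scene','side'):
    a,d=snapshot(cam);W=world(cam,d).reshape(-1,3);t=W[np.hypot(W[:,0]-.4735,W[:,1]-.228)<.032]
    print(cam,'lid_s top plane',np.histogram(t[:,2],bins=np.arange(.03,.09,.004)))
    u=t[(np.abs(t[:,2]-.058)<.005)]; A=np.c_[u[:,:2]-[.4735,.228],np.ones(len(u))];print(np.linalg.lstsq(A,u[:,2],rcond=None)[0],len(u))
print('lid_s');ring(.4735,.228,.052,.057,.033)
```

```text
6.65 [ 0.60210592 -0.06564184  0.20677742] 0.0469439164801658 [0.5 0.5 0.4]
scene 85 fit [ 0.6024 -0.0656] 0.002 top z 0.1033 mid [ 0.6019 -0.068 ]
side 85 fit [ 0.602  -0.0659] 0.0025 top z 0.1045 mid [ 0.6014 -0.0667]
wrist 508 fit [ 0.602  -0.0659] 0.0031 top z 0.104 mid [ 0.6017 -0.0654]
next disc
scene 111 (array([ 0.6025, -0.0653]), np.float64(0.001))
side 94 (array([ 0.6023, -0.0656]), np.float64(0.0011))
scene lid_s top plane (array([ 36,  41,  39,  38,  31,   7, 155,  39,  13,  18,  15,  24,   0,
         0]), array([0.03 , 0.034, 0.038, 0.042, 0.046, 0.05 , 0.054, 0.058, 0.062,
       0.066, 0.07 , 0.074, 0.078, 0.082, 0.086]))
[0.00731496 0.01259783 0.05746589] 198
side lid_s top plane (array([ 23,  19,  17,  17,  12,   5, 142, 125,   9,   6,  16,  31,   1,
         0]), array([0.03 , 0.034, 0.038, 0.042, 0.046, 0.05 , 0.054, 0.058, 0.062,
       0.066, 0.07 , 0.074, 0.078, 0.082, 0.086]))
[1.17512943e-03 9.89826090e-05 5.79362034e-02] 271
lid_s
scene 68 (array([0.4742, 0.228 ]), np.float64(0.0014))
side 56 (array([0.4742, 0.2279]), np.float64(0.0013))
```

Request:
move_arm:
  steps: [0, 0, 0, 0, 0, -0.045, 0.5, 0, 0, 0, 0, 0, -0.085, 0.5, 0, 0, 0, 0, 0, -0.103, 0.5, 0, 0, 0, 0, 0, -0.103, 0.5, 0, 0, 0, 0, 0, -0.103, 0, 0, 0, 0, 0, 0, -0.103, 0, 0, 0, 0, 0, 0, -0.103, 0, 0, 0, 0, 0, 0, -0.103, 0, 0, 0, 0, 0, 0, -0.103, 0, 0, 0, 0, 0, 0, -0.103, 0]

```text
time: 8.1
tool_pos: [0.6022, -0.0651, 0.1038]
ee_rot: [3.141, 0.0, 1.571]
wrist_force: [-0.1, -0.9, 0.9]
width: 0.0212
finger_force: 30.0
```

Request:
move_arm:
  steps: [0, 0, 0, 0, 0, 0.025, 0, 0, 0, 0, 0, 0, 0.06, 0, 0, 0, 0, -0.02, -0.02, 0.08, 0, 0, 0, 0, -0.05, -0.05, 0.08, 0, 0, 0, 0, -0.08, -0.08, 0.08, 0, 0, 0, 0, -0.107, -0.112, 0.08, 0, 0, 0, 0, -0.13, -0.1375, 0.08, 0, 0, 0, 0, -0.13, -0.1375, 0.08, 0, 0, 0, 0, -0.13, -0.1375, 0.08, 0]

```text
time: 9.0
tool_pos: [0.4718, -0.2028, 0.1835]
ee_rot: [3.141, -0.001, 1.569]
wrist_force: [0.1, 0.8, -0.3]
width: 0.0213
finger_force: 30.0
```

Run:
```python
from h import *
o=get_obs();print(o['time'],o['tool_pos'],o['width'])
x,y,z=o['tool_pos']
print('lid');ring(x,y,z-.0225,z-.0185,.0415)
print('jar');ring(.472,-.2025,.02,.054,.0395)
```

```text
9.0 [ 0.47175446 -0.2027587   0.18348657] 0.021269193968003974
lid
scene 156 (array([ 0.4719, -0.2029]), np.float64(0.0007))
side 108 (array([ 0.4723, -0.2015]), np.float64(0.0013))
jar
scene 939 (array([ 0.4731, -0.2011]), np.float64(0.0008))
side 221 (array([ 0.4732, -0.2014]), np.float64(0.0003))
```

Request:
move_arm:
  steps: [0, 0, 0, 0.001, 0.001, -0.04, 0, 0, 0, 0, 0.001, 0.001, -0.07, 0, 0, 0, 0, 0.001, 0.001, -0.085, 0, 0, 0, 0, 0.001, 0.001, -0.094, 0, 0, 0, 0, 0.001, 0.001, -0.099, 0, 0, 0, 0, 0.001, 0.001, -0.099, 0]

```text
time: 9.8
tool_pos: [0.4735, -0.2013, 0.0847]
ee_rot: [3.141, 0.0, 1.572]
wrist_force: [0.3, 0.1, -0.6]
width: 0.021
finger_force: 30.0
```

Lower the last 2.5 mm, release, retreat, return to the pile (delta ≈ +0.1285, +0.136).

Request:
move_arm:
  steps: [0, 0, 0, 0, 0, -0.0025, 0, 0, 0, 0, 0, 0, -0.0025, 0, 0, 0, 0, 0, 0, -0.0025, 0.5, 0, 0, 0, 0, 0, -0.0025, 0.5, 0, 0, 0, 0, 0, -0.0025, 0.5, 0, 0, 0, 0, 0, -0.0025, 0.5, 0, 0, 0, 0, 0, 0.01, 0.5, 0, 0, 0, 0, 0, 0.055, 0.5, 0, 0, 0, 0, 0, 0.09, 0.5, 0, 0, 0, 0.02, 0.022, 0.1, 0.5]

```text
time: 10.8
tool_pos: [0.4942, -0.1822, 0.191]
ee_rot: [3.133, 0.006, 1.567]
wrist_force: [1.3, 0.2, 0.0]
width: 0.047
finger_force: 0.0
```

Request:
move_arm:
  steps: [0, 0, 0, 0.027, 0.028, 0, 0.5, 0, 0, 0, 0.054, 0.057, 0, 0.5, 0, 0, 0, 0.081, 0.086, 0, 0.5, 0, 0, 0, 0.1085, 0.1145, 0, 0.5, 0, 0, 0, 0.1085, 0.1145, 0, 0.5, 0, 0, 0, 0.1085, 0.1145, 0, 0.5]

```text
time: 11.4
tool_pos: [0.6017, -0.0645, 0.1848]
ee_rot: [-3.141, 0.001, 1.572]
wrist_force: [0.2, 0.7, 0.4]
width: 0.0469
finger_force: 0.0
```

```bash
cat >> h.py <<'E'
def seated(x,y,zt,r):
    for cam in('scene','side'):
        a,d=snapshot(cam);W=world(cam,d).reshape(-1,3);rr=np.hypot(W[:,0]-x,W[:,1]-y)
        u=W[(rr<r-.002)&(rr>.016)&(np.abs(W[:,2]-zt)<.008)];A=np.c_[u[:,:2]-[x,y],np.ones(len(u))]
        print(cam,'plane',np.linalg.lstsq(A,u[:,2],rcond=None)[0].round(4),len(u))
    ring(x,y,zt-.006,zt-.001,r)
E
python3 - <<'E'
from h import *
look(.076,.602,-.0655)
print('next disc');ring(.602,-.0655,.0515,.0565,.05)
seated(.4735,-.2013,.066,.0415)
E
```

```text
11.4 [ 0.60172957 -0.06452054  0.18482865] 0.046866133689138126 [0.2 0.7 0.4]
scene 90 fit [ 0.603  -0.0647] 0.002 top z 0.0743 mid [ 0.6019 -0.0667]
side 80 fit [ 0.6033 -0.0644] 0.0026 top z 0.0758 mid [ 0.6028 -0.0653]
wrist 485 fit [ 0.6036 -0.0655] 0.0031 top z 0.075 mid [ 0.6035 -0.0649]
next disc
scene 124 (array([ 0.6037, -0.0645]), np.float64(0.0009))
side 103 (array([ 0.6031, -0.0642]), np.float64(0.0013))
scene plane [0.0004 0.0009 0.0652] 797
side plane [-0.0003  0.0002  0.0662] 970
scene 158 (array([ 0.4741, -0.2021]), np.float64(0.0007))
side 101 (array([ 0.4742, -0.2028]), np.float64(0.0014))
```

Request:
move_arm:
  steps: [0, 0, 0, 0.0015, -0.0005, -0.045, 0.5, 0, 0, 0, 0.0015, -0.0005, -0.09, 0.5, 0, 0, 0, 0.0015, -0.0005, -0.11, 0.5, 0, 0, 0, 0.0015, -0.0005, -0.11, 0.5, 0, 0, 0, 0.0015, -0.0005, -0.11, 0, 0, 0, 0, 0.0015, -0.0005, -0.11, 0, 0, 0, 0, 0.0015, -0.0005, -0.11, 0, 0, 0, 0, 0.0015, -0.0005, -0.11, 0, 0, 0, 0, 0.0015, -0.0005, -0.11, 0, 0, 0, 0, 0.0015, -0.0005, -0.11, 0]

```text
time: 12.85
tool_pos: [0.6033, -0.0656, 0.0749]
ee_rot: [3.141, 0.0, 1.571]
wrist_force: [0.6, 0.2, 0.0]
width: 0.0211
finger_force: 30.0
```

Request:
move_arm:
  steps: [0, 0, 0, 0, 0, 0.025, 0, 0, 0, 0, 0, 0, 0.06, 0, 0, 0, 0, -0.02, 0.009, 0.09, 0, 0, 0, 0, -0.055, 0.025, 0.09, 0, 0, 0, 0, -0.09, 0.041, 0.09, 0, 0, 0, 0, -0.127, 0.058, 0.09, 0, 0, 0, 0, -0.1645, 0.0745, 0.09, 0, 0, 0, 0, -0.1645, 0.0745, 0.09, 0, 0, 0, 0, -0.1645, 0.0745, 0.09, 0]

```text
time: 13.75
tool_pos: [0.4382, 0.0092, 0.1646]
ee_rot: [3.14, 0.0, 1.572]
wrist_force: [-0.2, -0.5, -0.7]
width: 0.0213
finger_force: 30.0
```

Run:
```python
from h import *
o=get_obs();print(o['time'],o['tool_pos'],o['width'])
x,y,z=o['tool_pos']
print('lid');ring(x,y,z-.0225,z-.0185,.05)
print('jar');ring(.439,.009,.02,.062,.048)
```

```text
13.75 [0.43821057 0.00917426 0.1645964 ] 0.021305675915807346
lid
scene 129 (array([0.4385, 0.0105]), np.float64(0.0008))
side 80 (array([0.4393, 0.0101]), np.float64(0.0009))
jar
scene 1058 (array([0.4392, 0.0102]), np.float64(0.001))
side 380 (array([0.4391, 0.0101]), np.float64(0.0004))
```

Request:
move_arm:
  steps: [0, 0, 0, 0.0005, 0, -0.03, 0, 0, 0, 0, 0.0005, 0, -0.05, 0, 0, 0, 0, 0.0005, 0, -0.062, 0, 0, 0, 0, 0.0005, 0, -0.069, 0, 0, 0, 0, 0.0005, 0, -0.072, 0, 0, 0, 0, 0.0005, 0, -0.072, 0]

```text
time: 14.55
tool_pos: [0.4395, 0.0089, 0.0928]
ee_rot: [3.141, 0.0, 1.571]
wrist_force: [-0.5, 0.1, -0.8]
width: 0.0215
finger_force: 30.0
```

Request:
move_arm:
  steps: [0, 0, 0, 0, 0, -0.0025, 0, 0, 0, 0, 0, 0, -0.0025, 0, 0, 0, 0, 0, 0, -0.0025, 0.5, 0, 0, 0, 0, 0, -0.0025, 0.5, 0, 0, 0, 0, 0, -0.0025, 0.5, 0, 0, 0, 0, 0, -0.0025, 0.5, 0, 0, 0, 0, 0, 0.01, 0.5, 0, 0, 0, 0, 0, 0.05, 0.5, 0, 0, 0, 0.02, -0.009, 0.07, 0.5]

```text
time: 15.45
tool_pos: [0.4591, 0.0005, 0.1663]
ee_rot: [3.138, 0.0, 1.572]
wrist_force: [0.7, 0.2, 0.5]
width: 0.0469
finger_force: 0.0
```

Request:
move_arm:
  steps: [0, 0, 0, 0.036, -0.016, 0, 0.5, 0, 0, 0, 0.072, -0.033, 0, 0.5, 0, 0, 0, 0.108, -0.049, 0, 0.5, 0, 0, 0, 0.1435, -0.0655, 0, 0.5, 0, 0, 0, 0.1435, -0.0655, 0, 0.5, 0, 0, 0, 0.1435, -0.0655, 0, 0.5]

```text
time: 16.05
tool_pos: [0.6026, -0.0657, 0.1622]
ee_rot: [-3.14, -0.001, 1.57]
wrist_force: [0.2, -0.5, -0.6]
width: 0.0474
finger_force: 0.0
```

Run:
```python
from h import *
look(.047,.603,-.0655)
print('next disc');ring(.603,-.0655,.0225,.0275,.0585)
seated(.4395,.0095,.074,.05)
for cam in('scene','side'):
    W=np.load(cam+'.npy').reshape(-1,3)
    q=W[(W[:,2]>.11)&(W[:,2]<.35)&(np.abs(W[:,0]-.603)<.11)&(np.abs(W[:,1]+.065)<.06)&(np.hypot(W[:,0]-.603,W[:,1]+.065)>.05)]
    print(len(q),q[:3])
```

```text
16.05 [ 0.60255502 -0.06565787  0.16219159] 0.047377162824899004 [ 0.2 -0.5 -0.6]
scene 88 fit [ 0.6053 -0.0639] 0.0021 top z 0.0456 mid [ 0.6036 -0.0654]
side 72 fit [ 0.6056 -0.0643] 0.0027 top z 0.0468 mid [ 0.6049 -0.0647]
wrist 461 fit [ 0.6057 -0.0647] 0.0031 top z 0.0464 mid [ 0.6058 -0.064 ]
next disc
scene 139 (array([ 0.6058, -0.0636]), np.float64(0.0009))
side 101 (array([ 0.6054, -0.0637]), np.float64(0.0012))
scene plane [0.0019 0.0059 0.0732] 774
side plane [-0.0002 -0.0017  0.074 ] 1020
scene 135 (array([0.4404, 0.0102]), np.float64(0.0009))
side 114 (array([0.4402, 0.0104]), np.float64(0.0014))
1252 [[ 0.55631655 -0.02076711  0.34999494]
 [ 0.56015673 -0.02164457  0.34984249]
 [ 0.56232113 -0.02182187  0.34972236]]
1099 [[ 0.629591   -0.00533814  0.34625029]
 [ 0.63084575 -0.00653653  0.34671736]
 [ 0.63365398 -0.00566784  0.34524591]]
```

Request:
move_arm:
  steps: [0, 0, 0, 0.003, 0.0015, -0.045, 0.5, 0, 0, 0, 0.003, 0.0015, -0.09, 0.5, 0, 0, 0, 0.003, 0.0015, -0.116, 0.5, 0, 0, 0, 0.003, 0.0015, -0.116, 0.5, 0, 0, 0, 0.003, 0.0015, -0.116, 0, 0, 0, 0, 0.003, 0.0015, -0.116, 0, 0, 0, 0, 0.003, 0.0015, -0.116, 0, 0, 0, 0, 0.003, 0.0015, -0.116, 0, 0, 0, 0, 0.003, 0.0015, -0.116, 0, 0, 0, 0, 0.003, 0.0015, -0.116, 0]

```text
time: 17.5
tool_pos: [0.6059, -0.064, 0.047]
ee_rot: [3.141, 0.0, 1.571]
wrist_force: [-0.4, -0.1, 0.3]
width: 0.021
finger_force: 30.0
```

Run:
```python
from h import *
for cam in('scene','side','wrist'):
    a,d=snapshot(cam);W=world(cam,d).reshape(-1,3)
    for y in np.arange(-.1,.22,.04):
        q=W[(W[:,2]>.05)&(W[:,0]>.665)&(W[:,0]<.9)&(np.abs(W[:,1]-y)<.02)];h=q[q[:,2]>.15]
        print(cam,y.round(2),len(q),q[:,0].min().round(3) if len(q) else '',len(h),np.percentile(h[:,0],1).round(3) if len(h) else '')
    s=W[(np.abs(W[:,0]-.65)<.04)&(np.abs(W[:,1]-.0)<.03)&(W[:,2]>.02)&(W[:,2]<.12)];print('shaker',s.min(0) if len(s) else'',s.max(0) if len(s) else '')
```

```text
scene -0.1 2598 0.665 1871 0.668
scene -0.06 440 0.665 321 0.665
scene -0.02 2123 0.674 1278 0.757
scene 0.02 752 0.673 617 0.747
scene 0.06 69 0.79 69 0.79
scene 0.1 170 0.712 146 0.714
scene 0.14 134 0.712 86 0.713
scene 0.18 30 0.757 0 
shaker [ 0.61095905 -0.0290465   0.02213157] [0.67708306 0.00376409 0.07358669]
side -0.1 2317 0.665 1842 0.669
side -0.06 607 0.665 544 0.667
side -0.02 2072 0.679 1215 0.691
side 0.02 967 0.742 693 0.747
side 0.06 319 0.786 305 0.787
side 0.1 127 0.79 121 0.791
side 0.14 13 0.895 13 0.896
side 0.18 911 0.849 911 0.851
shaker [ 0.61104211 -0.01151104  0.02729601] [ 0.61337454 -0.00753732  0.029493  ]
wrist -0.1 27 0.728 0 
wrist -0.06 4400 0.665 212 0.677
wrist -0.02 4373 0.665 7 0.665
wrist 0.02 9405 0.668 0 
wrist 0.06 578 0.74 0 
wrist 0.1 0  0 
wrist 0.14 0  0 
wrist 0.18 0  0 
shaker [ 0.61012913 -0.02999768  0.02012172] [0.68999344 0.02999905 0.09002555]
```

Request:
move_arm:
  steps: [0, 0, 0, 0, 0, 0.025, 0, 0, 0, 0, 0, 0, 0.065, 0, 0, 0, 0, 0, 0, 0.105, 0, 0, 0, 0, -0.005, 0.01, 0.135, 0, 0, 0, 0, -0.0135, 0.045, 0.14, 0, 0, 0, 0, -0.0135, 0.085, 0.14, 0, 0, 0, 0, -0.0135, 0.125, 0.14, 0, 0, 0, 0, -0.0135, 0.165, 0.14, 0, 0, 0, 0, -0.0135, 0.2025, 0.14, 0, 0, 0, 0, -0.0135, 0.2025, 0.14, 0, 0, 0, 0, -0.0135, 0.2025, 0.14, 0]

```text
time: 18.75
tool_pos: [0.5914, 0.139, 0.1854]
ee_rot: [-3.14, 0.001, 1.573]
wrist_force: [-0.1, -0.2, -2.3]
width: 0.0212
finger_force: 30.0
```

Run:
```python
from h import *
o=get_obs();print(o['time'],o['tool_pos'],o['width'],o['wrist_force'])
x,y,z=o['tool_pos']
print('lid');ring(x,y,z-.0235,z-.0195,.0585)
print('jar');ring(.5925,.1385,.02,.07,.0565)
show('side','d1')
```

```text
18.75 [0.59142502 0.13897417 0.18542314] 0.02124357865318894 [-0.13535797 -0.24385777 -2.26420002]
lid
scene 95 (array([0.5917, 0.1391]), np.float64(0.0009))
side 97 (array([0.5913, 0.1383]), np.float64(0.0011))
jar
scene 1083 (array([0.5937, 0.1395]), np.float64(0.0012))
side 563 (array([0.5935, 0.1397]), np.float64(0.0009))
```

View pics/d1.png

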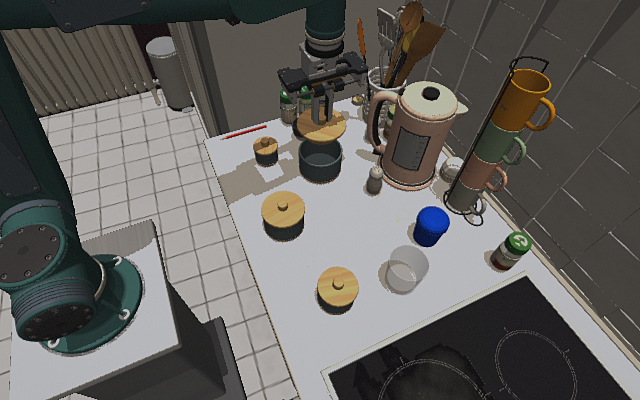

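Request:
move_arm:
  steps: [0, 0, 0, 0.0015, 0.0005, -0.03, 0, 0, 0, 0, 0.0015, 0.0005, -0.055, 0, 0, 0, 0, 0.0015, 0.0005, -0.07, 0, 0, 0, 0, 0.0015, 0.0005, -0.08, 0, 0, 0, 0, 0.0015, 0.0005, -0.083, 0, 0, 0, 0, 0.0015, 0.0005, -0.083, 0]

```text
time: 19.6
tool_pos: [0.5938, 0.1388, 0.1039]
ee_rot: [3.141, -0.0, 1.57]
wrist_force: [-0.5, -0.2, -1.3]
width: 0.0212
finger_force: 30.0
```

Request:
move_arm:
  steps: [0, 0, 0, 0, 0, -0.002, 0, 0, 0, 0, 0, 0, -0.004, 0, 0, 0, 0, 0, 0, -0.004, 0, 0, 0, 0, 0, 0, -0.004, 0.5, 0, 0, 0, 0, 0, -0.004, 0.5, 0, 0, 0, 0, 0, -0.004, 0.5, 0, 0, 0, 0, 0, -0.004, 0.5, 0, 0, 0, 0, 0, 0.01, 0.5, 0, 0, 0, 0, 0, 0.05, 0.5, 0, 0, 0, 0, 0, 0.09, 0.5, 0, 0, 0, -0.02, -0.04, 0.1, 0.5, 0, 0, 0, -0.03, -0.08, 0.1, 0.5]

```text
time: 20.8
tool_pos: [0.5646, 0.0591, 0.2087]
ee_rot: [3.133, 0.0, 1.574]
wrist_force: [0.0, -0.2, 0.5]
width: 0.0473
finger_force: 0.0
```

Run:
```python
from h import *
o=get_obs();print(o['time'],o['tool_pos'],o['wrist_force'])
for a in((.5935,.139,.082,.0585),(.4735,.228,.058,.033),(.4735,-.2013,.066,.0415),(.4395,.0095,.074,.05)):seated(*a)
show('scene','e1')
```

```text
20.8 [0.56457208 0.05911251 0.20872486] [ 0.03042746 -0.15749615  0.5064236 ]
scene plane [0.0018 0.0041 0.0811] 604
side plane [0.0011 0.0023 0.0819] 889
scene 109 (array([0.5943, 0.1392]), np.float64(0.001))
side 113 (array([0.5939, 0.14  ]), np.float64(0.0014))
scene plane [0.0061 0.0016 0.0574] 137
side plane [0.0005 0.0009 0.058 ] 206
scene 56 (array([0.4742, 0.2277]), np.float64(0.0008))
side 60 (array([0.4742, 0.2279]), np.float64(0.0013))
scene plane [-0.0008 -0.      0.0652] 799
side plane [ 0.     -0.0013  0.0662] 968
scene 161 (array([ 0.4741, -0.2022]), np.float64(0.0007))
side 111 (array([ 0.475 , -0.2024]), np.float64(0.0014))
scene plane [0.0031 0.0051 0.0733] 758
side plane [-0.0005  0.0006  0.0741] 1022
scene 128 (array([0.4402, 0.0103]), np.float64(0.0007))
side 104 (array([0.4401, 0.0104]), np.float64(0.0012))
```

View pics/e1.png

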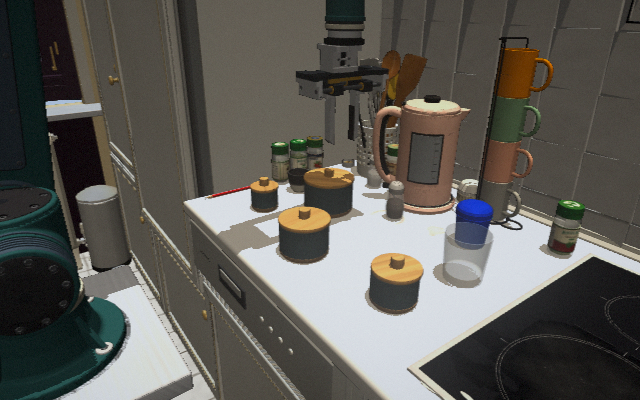

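All four jars at (264,195), (328,190), (304,233) and (396,282) are closed with flat lids; the gripper is clear.

```bash
python3 -c "
from bench import *
print(close_job())"
```

```text
the job is handed in; nothing more can be done
None
```

All four jars are closed with the lids of their own size, knob up and measured flat on the rims; the jars stayed where they were, and I handed the job in at about 21 s of the 136 s allowed.

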